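Demould a test cylinder with a knockout tool

ROBOT

A 6-joint arm with a two-finger parallel gripper is mounted at the origin on a cart in front of the work surface, level with it; the furniture and walls round the work are solid. World frame = base frame: x ahead of the robot, y to its left, z up, the work surface at z = 0. Lengths are in m, angles in rad, forces in N, time in s.
With the tool pointing down it reaches from about 0.325 to 0.85 m from the base axis. Payload 4.4 kg.
Tool frame: the origin (TCP) lies at the very end of the fingers, on their centre line; the grasp point (between the pads) lies 19 mm behind it (manip.grip_point_offset is the distance from the TCP to the grasp point, in m); z points along the fingers, y is the line along which they close (so a half turn about z gives the same grasp; the last joint's range is limited). The gripper opens to 94 mm and grips with 3 to 60 N. Pads are 16 mm wide; open, the fingers measure 119 mm over their backs; the gripper's body (75 mm by 177 mm) begins 78 mm behind the grasp point.
Start: joints at [1.046, 0.207, 1.542, -0, 1.393, -0.15], TCP at [0.211, 0.535, 0.205] pointing down, gripper open.
Joint ranges: [-2.73, 2.73], [-0.86, 2.22], [0.23, 2.46], [-1.11, 4.25], [0.08, 2.63], [-2.82, 2.82]. Speed limits (rad/s): [2.79, 2.79, 3.14, 3.14, 3.14, 3.14].

INTERFACE

Orientations are given as a unit quaternion [x, y, z, w].
In Python, from bench import telemetry, eyes, job, manip gives the robot as it stands.
- The arm moves only by the tool play_rows, never from a script. Its argument "motion" is one flat list of numbers, 5 for each row, row after row: the shift along the tool's x, y, z each as a share of 100 cm, from -1 to 1, then the turn about the tool's z as a share of pi rad, from -1 to 1, then the opening, from 0 (shut) to 1 (fully open). A call has 1 to 20 rows; each row is the pose to reach, as a shift and turn from the pose commanded when the call began, along the tool's axes at that moment, turning the shorter way round; what a row does not reach only later rows make up. A row lasts 1/12 s, in which the tool goes at most 41.7 mm and 7.16 degrees, less where a joint would pass 70% of its speed; a pose out of reach is approached as far as the arm can. A call with a number of a shift or a turn outside -1 to 1 is refused whole. A call with a gripper value outside its range is refused whole. The fingers move at their own pace and stop on an object; the grip force is fixed at half the most. Time passes only in rows, so rows that repeat a pose let the fingers close. It gives the time, the measured TCP pose, the force, the opening and the grip force at its end, in the units of the state.
- telemetry.sense(): the state, without advancing time (a new reading comes with each control period).
- eyes.get_image(name): name is "scene" or "top" or "wrist"; returns the picture (384x512x3 uint8, red, green, blue); there is no depth.
- eyes.camera_info(name): a dict with "fx", "fy", "cx", "cy" (pixels), "k1" (the pictures are not rectified: a ray, as slopes to the right and down, at radius r is drawn at 1 + k1 r^2 times it, then the intrinsics apply), "T" (4x4, takes a point from camera to world coordinates); the wrist camera has in their place "tool_from_camera" (4x4, takes a point from camera to tool coordinates, whose origin is the TCP and whose axes are the flange's). Camera axes: x right, y down, z forward; pixel columns grow to the right and rows downward; lengths in m; the calibration is good to about 2 mm. A picture is of the moment at which its call begins: read the wrist's pose just before it. camera_info takes no time and is no camera call.
- job.finish_job(): hands the job in; it is judged then, once.
The state is a dict: "time": time; "joint_positions": joint angles; "joint_vel": joint speeds; "joint_torque": joint torques, N m; "position": TCP position; "ee_rot": TCP orientation; "ft_force": force on the tool from outside, world axes, zero at the start; "ft_torque": the same for the moment, N m; "width": finger opening in m; "grasp_force": force on a finger pad.
Only numpy, scipy, OpenCV 4.12 (cv2) and the standard library are available. Lean on these libraries where they do the work, as an engineer would, in place of code of your own. Each camera call takes 0.05 s, during which the arm holds its last target. There are 200 camera calls.

TASK

A concrete test cylinder is stuck in the round steel mould on the blue stand. Take the knockout tool by its red grip, reach its rod in under the stand and push it up through the hole in the mould's floor until the cylinder has risen onto the mould's spring catches, then lower the tool and leave it standing upright on the bench. Lift the cylinder out and lower it into the white tray, so that it stands upright there and is set down, not dropped; do not push away or knock over the beaker, the dropper bottle or the vial.

Things in the scene. Friction and masses are not known exactly. Their poses are not given: they have to be found in the camera images.
- mould: Fixed demoulding fixture: round dark steel mould on a bridge stand with blue side cheeks. Origin on the bench under the mould's axis. Stand 80 mm in x, 136 mm in y with flanges; the tunnel under it is 68 mm wide (y), 73 mm high, open at both x ends, its -x end facing the robot within 0.4 rad. Rim 144 mm above the bench.
- mould_hole (a point): Centre of the 24 mm knockout hole at the underside of the mould's 8 mm thick floor plate, 73 mm above the bench, on the mould's axis; axes as the mould's.
- mould_rim (a point): Centre of the mould's mouth. Outside 68 mm wide, bore 53 mm wide and 63 mm deep. Four brass spring catches in the wall, tops 38 mm above the mould's floor, press the cylinder with 2 N each; once it is raised over 38 mm they snap in under it and hold it up when the rod is withdrawn, then 35 mm proud of the rim. Brass bosses outside reach 42 mm from the axis.
- specimen: Grey concrete test cylinder, 50 mm in diameter, 60 mm tall, about 0.2 kg; origin at the centre of its underside, z up along its axis. At the start it sits on the mould's floor, underside 81 mm above the bench, top 3 mm below the rim; 5 to 15 N push it up.
- knockout: Knockout tool, steel, red grip, 0.4 kg, standing on its flat foot. Origin at the foot's underside below the stem; x along the foot to the rod, z up; at the start x points away from the robot within 0.5 rad. Foot 12 mm thick, 36 mm wide, x = -23 to +82 mm. Stem 12 x 18 mm (x, y). Keep its x along the mould's x, stem before the stand's -x end. It may be left standing under the stand.
- rod_tip (a point): Top centre of the upright knockout rod, 14 mm in diameter, at x = +62 mm on the tool, 68 mm above the foot's underside: with the foot on the bench it passes under the stand with 5 mm to spare. Raised 61 mm, the foot meets the stand's underside and the cylinder is up 48 mm.
- knockout_grip (a point): Grip point, on the stem's axis (x = 0), 175 mm above the foot's underside. The red grip is 20 mm along x, 26 mm along y, from 137 to 197 mm high; gripped firmly across x it best resists tilting under the push.
- tray: White open tray, fixed to the bench, 120 mm (x) by 140 mm (y) outside, 25 mm high, walls and floor 4 mm thick; origin at the centre of its underside, z up.
- tray_in (a point): Centre of the tray's inner floor, 4 mm above the bench; axes as the tray's.
- beaker: Cloudy plastic beaker, 66 mm wide, 82 mm high, a bystander; origin at the centre of its underside.
- drops: Small black dropper bottle with a blue cap, 29 mm wide, 57 mm high, a bystander; origin at the centre of its underside.
- vial: Small sample vial with a white cap, 23 mm wide, 52 mm high, a bystander; origin at the centre of its underside.
Things that resemble listed ones, but are neither listed nor needed, are in the scene too. Leave any brown or turquoise look-alike of the specimen alone.

How it is judged:
On the way, in this order (a step that is already met when the one before it is completed fails the run):
1. the cylinder is pushed up in the mould by the knockout tool's rod (more than 38 mm above its floor) (z of specimen in the frame of mould_rim above -0.025 m and contact force between specimen and knockout above 0.3 N and horizontal distance between rod_tip and mould_hole below 0.012 m), for 0.1 s.
2. the rod is down out of the mould and the cylinder stays up on the catches (z of rod_tip in the frame of mould_rim below -0.063 m and z of specimen in the frame of mould_rim above -0.03 m and horizontal distance between specimen and mould_rim below 0.01 m), for 0.1 s.
3. the cylinder is lowered onto the tray's floor while still held (x of specimen in the frame of tray_in between -0.045 and 0.045 m and y of specimen in the frame of tray_in between -0.055 and 0.055 m and z of specimen in the frame of tray_in below 0.012 m and contact force between specimen and the fingers above 0.5 N), for 0.1 s.
At the end, for the whole second after the job is handed in: The cylinder stands upright (within 0.1 rad) and at rest on the tray's floor (within 8 mm of it in height, its centre within 45 mm in x and 55 mm in y of the tray's centre); the knockout tool stands upright (within 0.1 rad) and at rest with its foot on the bench (within 8 mm), anywhere (x of specimen in the frame of tray_in between -0.045 and 0.045 m and y of specimen in the frame of tray_in between -0.055 and 0.055 m and z of specimen in the frame of tray_in below 0.008 m and angle between each of specimen, knockout's own z axis and vertical below 0.1 rad and linear speed of each of specimen, knockout below 0.02 m/s and height (world z) of knockout below 0.008 m); the robot touches nothing.
It fails at once if the beaker is shifted by more than 30 mm or tipped (distance of beaker from where it was at the start of the episode above 0.03 m or angle between beaker's own z axis and vertical above 0.5 rad).
It fails at once if the dropper bottle is shifted by more than 30 mm or tipped (distance of drops from where it was at the start of the episode above 0.03 m or angle between drops's own z axis and vertical above 0.5 rad).
It fails at once if the vial is shifted by more than 30 mm or tipped (distance of vial from where it was at the start of the episode above 0.03 m or angle between vial's own z axis and vertical above 0.5 rad).
It fails at once if the cylinder is toppled (angle between specimen's own z axis and vertical above 1 rad).
It also fails if it takes over 67 s, if anything falls off the work surface, if the arm or the gripper's body presses on something with over 40 N, if the wrist force passes 120 N, or if a joint passes its speed limit or range.

## Working session

There is one attempt and no reset: what is moved stays moved. The work goes in short steps, Python scripts to look and compute and a tool call to move; the robot and the scene stay as the last step left them, time stands still between calls to the robot, and variables do not carry over. Pictures are saved under pics/ and viewed, at most 13 in all, crops included, and the job is handed in when it is done.

Besides the shell and the picture viewer there is one more tool, called as a command line: name --argument value ..., lists and objects as JSON in quotes. play_rows: Moves the arm, as the interface text tells. Shift numbers are shares of 100 cm and turn numbers shares of pi rad, none past 1 either way. Its arguments: {"type":"object","properties":{"motion":{"type":"array","items":{"type":"number","minimum":-1,"maximum":1}}},"required":["motion"]}

```bash
mkdir -p pics; python3 - <<'E'
from bench import telemetry, eyes
import cv2,numpy as np
s=telemetry.sense();print({k:np.round(v,3) for k,v in s.items()})
for n in ["scene","top"]:
    cv2.imwrite(f"pics/{n}0.png",cv2.resize(eyes.get_image(n)[:,:,::-1],(800,600),interpolation=cv2.INTER_CUBIC))
    print(eyes.camera_info(n))
print(eyes.camera_info("wrist"))
E
```

```text
{'time': np.float64(0.0), 'joint_positions': array([ 1.045,  0.207,  1.543, -0.   ,  1.394, -0.15 ]), 'joint_vel': array([-0.001,  0.   ,  0.001,  0.   , -0.   ,  0.   ]), 'joint_torque': array([ 0.0000e+00, -3.7088e+01, -2.8142e+01,  7.0000e-02,  3.6000e-02,
       -0.0000e+00]), 'position': array([0.21 , 0.534, 0.204]), 'ee_rot': array([ 0.186,  0.982, -0.001, -0.   ]), 'ft_force': array([0.448, 0.904, 0.506]), 'ft_torque': array([-0.046,  0.006,  0.03 ]), 'grasp_force': np.float64(0.0), 'width': np.float64(0.094)}
{'fx': 482.4093711598804, 'fy': 482.4093711598804, 'cx': 261.1114359375015, 'cy': 186.05119689889287, 'k1': 0.01848706747552677, 'T': array([[ 0.88598319, -0.28147491,  0.36851818,  0.13855231],
       [-0.46335333, -0.56884912,  0.67949567, -0.79249334],
       [ 0.01837026, -0.77277587, -0.6344131 ,  0.85445348],
       [ 0.        ,  0.        ,  0.        ,  1.        ]])}
{'fx': 379.6989032473913, 'fy': 379.6989032473913, 'cx': 254.82284319652828, 'cy': 188.62272587668508, 'k1': -0.08860825588821543, 'T': array([[-0.00163946, -0.99652002,  0.08333758,  0.48445177],
       [-0.99999489,  0.00186246,  0.00259825,  0.00849981],
       [-0.00274442, -0.08333289, -0.99651799,  1.12890274],
       [ 0.        ,  0.        ,  0.        ,  1.        ]])}
{'fx': 338.86752006980436, 'fy': 338.86752006980436, 'cx': 255.64306774718582, 'cy': 189.2718815200729, 'k1': -0.00043797847505746976, 'tool_from_camera': array([[-4.55171219e-05, -9.59043008e-01, -2.83260494e-01,
         8.18352504e-02],
       [ 9.99999840e-01,  1.15912953e-04, -5.53139688e-04,
        -1.85721611e-05],
       [ 5.63318311e-04, -2.83260474e-01,  9.59042849e-01,
        -1.78896025e-01],
       [ 0.00000000e+00,  0.00000000e+00,  0.00000000e+00,
         1.00000000e+00]])}
```

View pics/scene0.png

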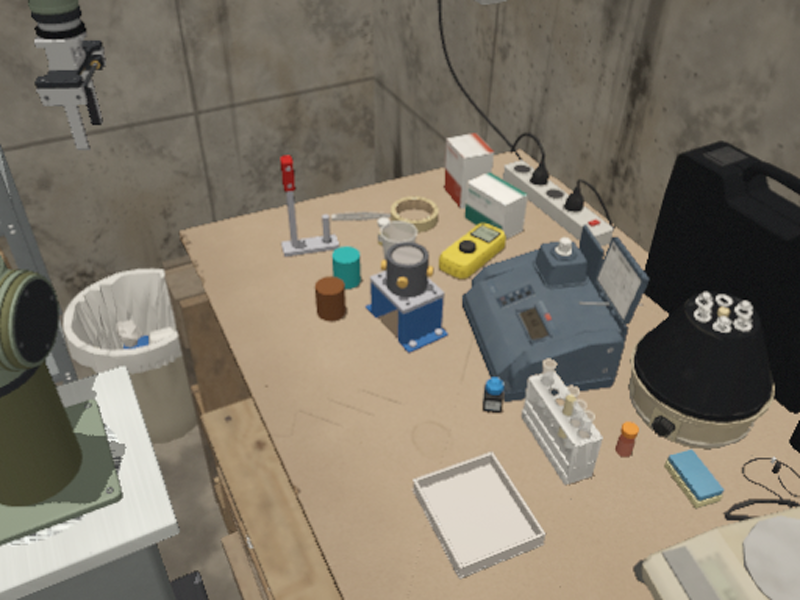

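View pics/top0.png

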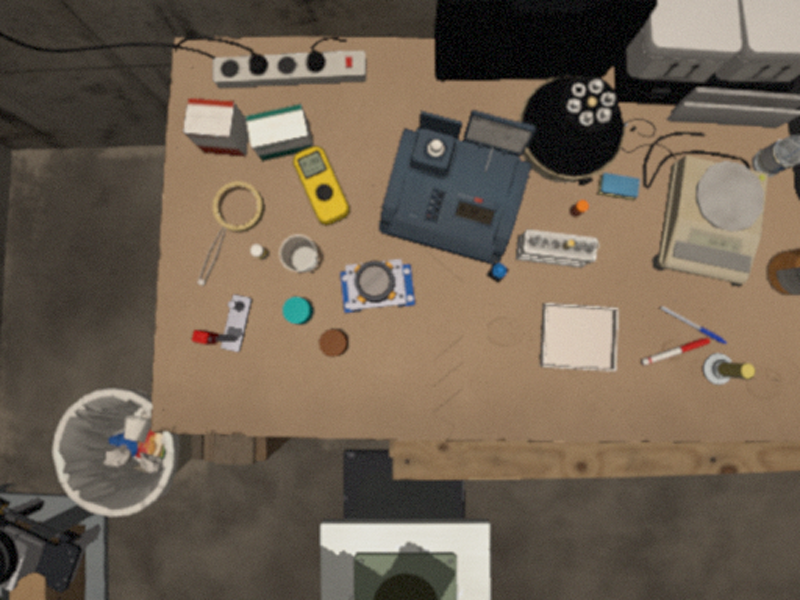

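The scene view shows the tool with red grip at (287,170), its foot at (310,245), mould on blue stand (407,270), tray (478,512). The top view shows the foot at (236,322), mould mouth (376,281), tray (580,337), beaker (300,253), vial (257,251) and dropper (499,271). Candidates for the cylinder (top view): grey in the mould (376,281) is the one by description; the turquoise (297,310) and brown (333,343) are look-alikes. Also red: only the grip (205,337), plus a red pen (690,350). I'll check with a close crop.

```bash
cat > h.py <<'E'
import numpy as np, cv2
from bench import eyes, telemetry
def ray(info,T,u,v):
    x=(u-info["cx"])/info["fx"];y=(v-info["cy"])/info["fy"]
    p=np.array([x,y])
    for _ in range(20): p=np.array([x,y])/(1+info["k1"]*(p@p))
    d=T[:3,:3]@np.array([p[0],p[1],1]);return T[:3,3],d
def atz(info,u,v,z,T=None):
    o,d=ray(info,info["T"] if T is None else T,u,v);return o+d*(z-o[2])/d[2]
def proj(info,P,T=None):
    T=info["T"] if T is None else T
    c=np.linalg.inv(T)@np.r_[P,1];p=c[:2]/c[2];p=p*(1+info["k1"]*(p@p))
    return np.array([info["cx"]+info["fx"]*p[0],info["cy"]+info["fy"]*p[1]])
def wristT():
    from scipy.spatial.transform import Rotation as R
    s=telemetry.sense();T=np.eye(4);T[:3,:3]=R.from_quat(s["ee_rot"]).as_matrix();T[:3,3]=s["position"]
    return T@eyes.camera_info("wrist")["tool_from_camera"]
def crop(n,out,x0,y0,w,h,k):
    im=eyes.get_image(n)[y0:y0+h,x0:x0+w,::-1]
    cv2.imwrite(out,cv2.resize(im,None,fx=k,fy=k,interpolation=cv2.INTER_CUBIC))
E
python3 - <<'E'
from h import *
crop("top","pics/t1.png",115,140,160,100,5)
crop("scene","pics/s1.png",175,90,130,140,4)
E
```

```text
(no output)
```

View pics/t1.png

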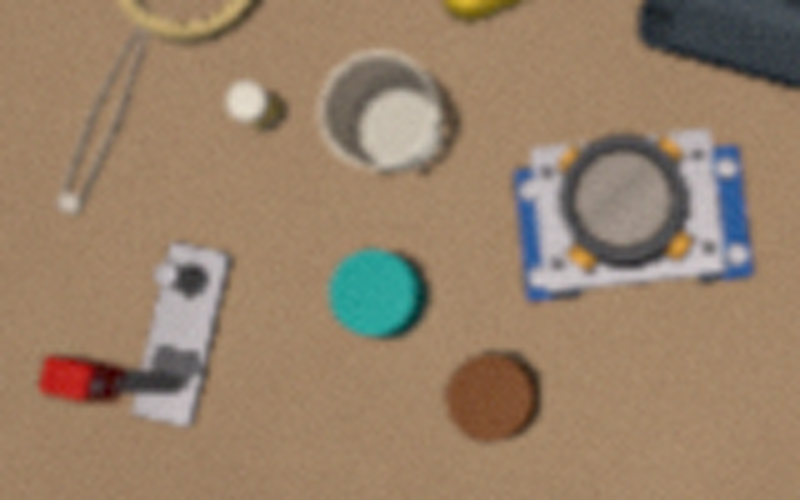

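View pics/s1.png

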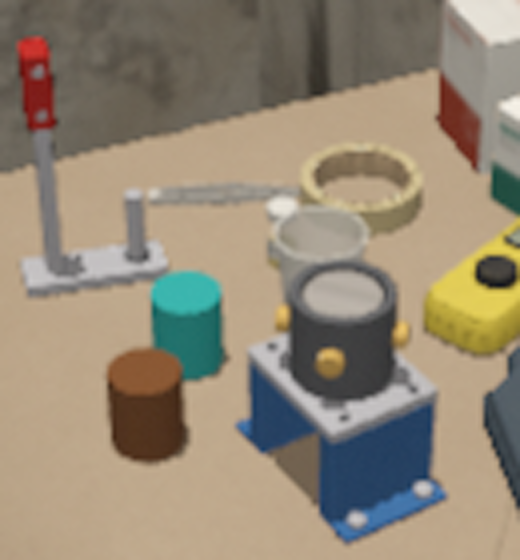

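The crop confirms it: grey cylinder in the dark mould at crop (624,200), knockout foot with corners (175,243), (230,255), (188,425), (135,412), rod tip (165,273), red grip top (55,377); turquoise and brown solids are separate, standing on the bench.

```bash
python3 - <<'E'
from h import *
t=eyes.camera_info("top");s=eyes.camera_info("scene")
c=lambda u,v,z:atz(t,115+u/5,140+v/5,z)[:2].round(4)
d=lambda u,v,z:atz(s,175+u/4,90+v/4,z)[:2].round(4)
v=lambda u,v,z:atz(t,u/1.5625,v/1.5625,z)[:2].round(4)
def yaw(a,b): 
    q=b-a; return round(float(np.arctan2(q[1],q[0])),3)
print("rim",c(624,200,.144),d(342,297,.141))
P=[c(*p,.081) for p in [(532,148),(710,130),(724,275),(545,290)]]
print("plate",np.mean(P,0),yaw(P[3],P[0]),yaw(P[2],P[1]),yaw(P[1],P[0])-1.571,yaw(P[2],P[3])-1.571)
P=[c(*p,.003) for p in [(515,170),(740,147),(752,275),(528,298)]]
print("flange",np.mean(P,0),yaw(P[3],P[0]),yaw(P[2],P[1]),yaw(P[1],P[0])-1.571,yaw(P[2],P[3])-1.571)
P=[c(*p,.012) for p in [(175,243),(230,255),(188,425),(135,412)]]
print("foot",P,np.mean(P,0),yaw(P[3],P[0]),yaw(P[2],P[1]),yaw(P[1],P[0])-1.571,yaw(P[2],P[3])-1.571)
print("rodtip",c(166,274,.068),d(134,195,.068),"grip top",c(56,377,.197), d(33,43,.197))
P=[v(*p,.025) for p in [(543,303),(619,306),(616,370),(541,366)]]
print("tray",P,np.mean(P,0),yaw(P[3],P[0]),yaw(P[2],P[1]))
print("beaker",c(380,110,.082),"vial",c(245,102,.05),"turq",c(376,293,.05),"brown",c(489,396,.05),"drops",v(499,269,.055))
print("scene foot",[d(*p,.012) for p in [(22,260),(150,243),(168,268)]])
E
```

```text
rim [0.5895 0.0502] [0.5909 0.0474]
plate [0.590325 0.050825] 0.097 0.094 0.09899999999999998 0.08200000000000007
flange [0.591125 0.050375] 0.107 0.09 0.10000000000000009 0.10000000000000009
foot [array([0.5785, 0.3232]), array([0.5713, 0.2899]), array([0.4707, 0.3134]), array([0.4782, 0.3453])] [0.524675 0.31795 ] -0.217 -0.229 -0.21299999999999986 -0.23099999999999987
rodtip [0.5562 0.3122] [0.5587 0.3097] grip top [0.4964 0.3297] [0.5    0.3294]
tray [array([ 0.5607, -0.26  ]), array([ 0.5546, -0.4051]), array([ 0.4347, -0.396 ]), array([ 0.4433, -0.254 ])] [ 0.498325 -0.328775] -0.051 -0.076
beaker [0.6469 0.1893] vial [0.6569 0.2734] turq [0.5464 0.1958] brown [0.4878 0.1307] drops [ 0.6211 -0.173 ]
scene foot [array([0.4806, 0.3448]), array([0.5743, 0.3232]), array([0.5736, 0.2879])]
```

```bash
cat >> h.py <<'E'
def go(x,y,z,yaw=None,s=None):
    "shares (dx,dy,dz,turn) from current pose to TCP x,y,z with finger line at world yaw"
    from scipy.spatial.transform import Rotation as R
    s=s or telemetry.sense();M=R.from_quat(s["ee_rot"]).as_matrix()
    d=M.T@(np.array([x,y,z])-s["position"]);c=np.arctan2(M[1,1],M[0,1]);t=0 if yaw is None else -(yaw-c)
    t=(t+np.pi/2)%np.pi-np.pi/2
    print("go",d.round(4),"turn",round(t/np.pi,4),"| now",s["position"].round(4),"yaw",round(c,3),"tilt",M[:,2].round(4),"t",round(s["time"],2))
E
python3 - <<'E'
from h import *
go(.497,.326,.30,-.22)
E
```

```text
go [-0.3432 -0.0893 -0.0952] turn 0.4507 | now [0.2103 0.5346 0.2047] yaw 1.196 tilt [-7.0e-04 -1.3e-03 -1.0e+00] t 0.2
```

play_rows --motion '[-0.343,-0.089,-0.095,0.451,1,-0.343,-0.089,-0.095,0.451,1,-0.343,-0.089,-0.095,0.451,1,-0.343,-0.089,-0.095,0.451,1,-0.343,-0.089,-0.095,0.451,1,-0.343,-0.089,-0.095,0.451,1,-0.343,-0.089,-0.095,0.451,1,-0.343,-0.089,-0.095,0.451,1,-0.343,-0.089,-0.095,0.451,1,-0.343,-0.089,-0.095,0.451,1,-0.343,-0.089,-0.095,0.451,1,-0.343,-0.089,-0.095,0.451,1,-0.343,-0.089,-0.095,0.451,1,-0.343,-0.089,-0.095,0.451,1,-0.343,-0.089,-0.095,0.451,1]'

```text
time: 1.45
position: [0.4969, 0.3268, 0.3002]
ee_rot: [0.78, 0.625, -0.0, -0.0]
ft_force: [0.3, 0.3, -0.3]
width: 0.0938
grasp_force: 0.0
```

```bash
python3 - <<'E'
from h import *
T=wristT();np.save("T1.npy",T)
crop("wrist","pics/w1.png",0,0,512,384,1.5)
i=eyes.camera_info("wrist")
for P in [(.497,.326,.197),(.5564,.311,.068),(.4959,.3244,.012)]: print(P,proj(i,P,T)*1.5)
go(.497,.326,.156,-.22)
E
```

```text
(0.497, 0.326, 0.197) [382.33699447 283.66582963]
(0.5564, 0.311, 0.068) [457.17205774 241.19290274]
(0.4959, 0.3244, 0.012) [382.08861868 229.01634794]
go [-0.0008  0.0003  0.1443] turn 0.0001 | now [0.4969 0.3268 0.3003] yaw -0.22 tilt [-2.e-04 -1.e-04 -1.e+00] t 1.5
```

View pics/w1.png

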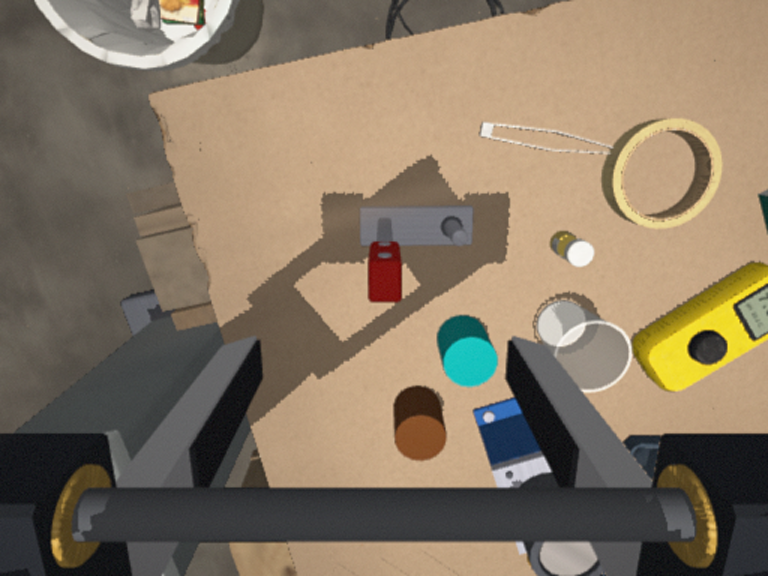

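The wrist view shows the red grip's top face centred at (386,280), the foot level in the image (yaw right), rod tip at (459,238); it needs only a ~2 mm correction. Lower and close.

play_rows --motion '[0.002,0.002,0.03,0,1,0.002,0.002,0.06,0,1,0.002,0.002,0.09,0,1,0.002,0.002,0.12,0,1,0.002,0.002,0.144,0,1,0.002,0.002,0.144,0,1,0.002,0.002,0.144,0,1,0.002,0.002,0.144,0,0,0.002,0.002,0.144,0,0,0.002,0.002,0.144,0,0,0.002,0.002,0.144,0,0,0.002,0.002,0.144,0,0,0.002,0.002,0.144,0,0,0.002,0.002,0.144,0,0,0.002,0.002,0.144,0,0,0.002,0.002,0.144,0,0,0.002,0.002,0.144,0,0,0.002,0.002,0.144,0,0]'

```text
time: 3.0
position: [0.4995, 0.3282, 0.1563]
ee_rot: [0.781, 0.625, -0.0, -0.0]
ft_force: [-0.0, -0.0, -0.4]
width: 0.0245
grasp_force: 0.0
```

```bash
python3 - <<'E'
from h import *
s=telemetry.sense();print(s["width"],s["grasp_force"],s["ft_force"].round(2),s["ft_torque"].round(2))
go(.456,.0365,.246,.096)
E
```

```text
0.024476539664291443 0.0 [-0.01 -0.01 -0.38] [-0.14  0.12 -0.03]
go [-0.2941  0.0215 -0.0896] turn -0.1009 | now [0.4995 0.3282 0.1563] yaw -0.221 tilt [-2.e-04 -1.e-04 -1.e+00] t 3.0
```

play_rows --motion '[0,0,0,0,0,0,0,0,0,0,0,0,0,0,0,0,0,0,0,0,0,0,0,0,0,0,0,-0.02,0,0,0,0,-0.045,0,0,0,0,-0.07,0,0,0,0,-0.09,0,0,0,0,-0.09,0,0]'

```text
time: 3.83
position: [0.5024, 0.3295, 0.2517]
ee_rot: [0.781, 0.625, 0.005, 0.001]
ft_force: [0.0, 0.3, -2.7]
width: 0.0195
grasp_force: 30.0
```

```bash
python3 - <<'E'
from h import *
s=telemetry.sense();print(s["width"],s["grasp_force"],s["ft_force"].round(2),s["ft_torque"].round(2))
go(.456,.0365,.246,.096)
E
```

```text
0.019538355237680022 29.992207288742065 [ 0.04  0.29 -2.71] [ 0.09 -0.07  0.07]
go [-0.296   0.0188  0.0041] turn -0.1009 | now [0.5024 0.3295 0.2517] yaw -0.221 tilt [ 0.0092  0.004  -0.9999] t 3.83
```

play_rows --motion '[-0.012,0.001,0,-0.005,0,-0.036,0.003,0,-0.013,0,-0.066,0.005,0,-0.023,0,-0.096,0.007,0,-0.033,0,-0.126,0.009,0,-0.043,0,-0.156,0.0115,0,-0.053,0,-0.186,0.0137,0,-0.064,0,-0.216,0.016,0,-0.074,0,-0.246,0.018,0,-0.084,0,-0.27,0.02,0,-0.093,0,-0.286,0.021,0,-0.098,0,-0.294,0.0215,0,-0.101,0,-0.294,0.0215,0,-0.101,0,-0.294,0.0215,0,-0.101,0,-0.294,0.0215,0,-0.101,0,-0.294,0.0215,0,-0.101,0]'

```text
time: 5.17
position: [0.4559, 0.0374, 0.2459]
ee_rot: [0.672, 0.741, -0.0, -0.0]
ft_force: [-0.2, -1.3, -2.6]
width: 0.0197
grasp_force: 30.0
```

```bash
python3 - <<'E'
from h import *
s=telemetry.sense();print(s["width"],s["grasp_force"],s["ft_force"].round(2),s["ft_torque"].round(2))
go(.456,.0365,.158,.096)
crop("scene","pics/s2.png",140,60,180,170,3.5)
E
```

```text
0.019710656292985983 29.99721497297287 [-0.23 -1.29 -2.59] [-0.04  0.13  0.02]
go [-0.0009  0.0001  0.0879] turn 0.0004 | now [0.4559 0.0374 0.2459] yaw 0.097 tilt [-8.e-04  3.e-04 -1.e+00] t 5.17
```

View pics/s2.png

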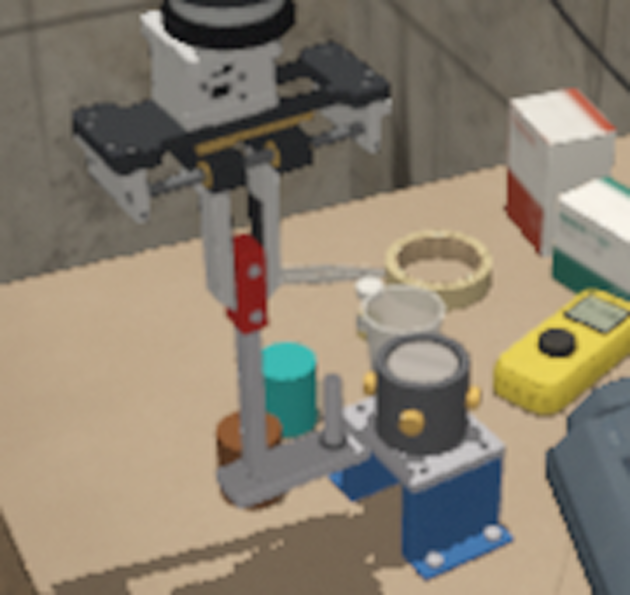

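The view shows the tool hanging upright with rod tip at crop (331,376), just before the mould. I check the alignment with the wrist camera.

```bash
python3 - <<'E'
from h import *
s=eyes.camera_info("scene")
print("rodtip scene",atz(s,140+331/3.5,60+376/3.5,.159), "pred",.456+.0617,.0374+.006)
print("rim scene",atz(s,140+422/3.5,60+360/3.5,.141))
T=wristT();np.save("T2.npy",T)
crop("wrist","pics/w2.png",180,0,330,250,2.4)
i=eyes.camera_info("wrist")
for P in [(.5177,.0434,.1575),(.5905,.0495,.141)]: print(P,(proj(i,P,T)-[180,0])*2.4)
E
```

```text
rodtip scene [0.51825825 0.04231444 0.159     ] pred 0.5177 0.0434
rim scene [0.59372863 0.05245429 0.141     ]
(0.5177, 0.0434, 0.1575) [359.56497793 463.41187793]
(0.5905, 0.0495, 0.141) [550.72006337 452.79090591]
```

View pics/w2.png

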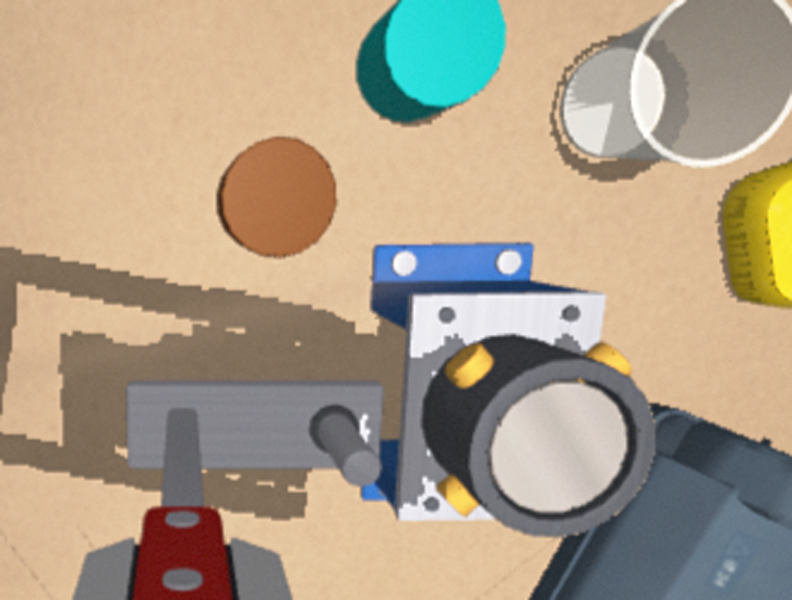

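```bash
python3 - <<'E'
from h import *
T=np.load("T2.npy");i=eyes.camera_info("wrist")
a=lambda u,v,z:atz(i,180+u/2.4,v/2.4,z,T)[:2].round(4)
print("rim",a(562,448,.144),"spec",a(560,449,.141),"rodtip",a(362,466,.158))
P=[a(*p,.081) for p in [(412,293),(606,295)]];print("plate +y corners",P, a(400,519,.081))
F=[a(*p,.004) for p in [(375,244),(532,243)]];print("flange",F)
c,s=np.cos(.096),np.sin(.096)
for m in (.04,-.04): print("exp plate corner",np.array([.5905,.0495])+[-m*c-.05*s,-m*s+.05*c])
for m in (.04,-.04): print("exp flange",np.array([.5905,.0495])+[-m*c-.068*s,-m*s+.068*c])
E
```

```text
rim [0.5926 0.0524] spec [0.5935 0.0512] rodtip [0.5186 0.0427]
plate +y corners [array([0.5473, 0.0973]), array([0.6279, 0.1043])] [ 0.5597 -0.0025]
flange [array([0.5465, 0.1144]), array([0.6248, 0.1225])]
exp plate corner [0.54589155 0.09543567]
exp plate corner [0.62552319 0.10310388]
exp flange [0.5441662  0.11335279]
exp flange [0.62379784 0.121021  ]
```

Wrist view: rod tip (362,466), mould mouth (562,448), i.e. 74 mm ahead and aligned laterally to ~1 mm. Lower to ~2 mm above the bench and slide in.

play_rows --motion '[0,0,0.015,0,0,0,0,0.035,0,0,0,0,0.055,0,0,0,0,0.073,0,0,0,0,0.083,0,0,0,0,0.0875,0,0,0,0,0.0875,0,0,0,0,0.0875,0,0,0,0,0.0875,0,0]'

```text
time: 6.02
position: [0.4573, 0.0366, 0.1603]
ee_rot: [0.672, 0.74, 0.001, 0.001]
ft_force: [0.3, -0.0, -2.6]
width: 0.0197
grasp_force: 30.0
```

play_rows --motion '[0,0.006,0,0,0,0,0.015,0,0,0,0,0.025,0,0,0,0,0.035,0,0,0,0,0.045,0,0,0,0,0.055,0,0,0,0,0.065,0,0,0,0,0.071,0,0,0,0.001,0.0745,0,0,0,0.001,0.0745,0,0,0,0.001,0.0745,0,0,0,0.001,0.0745,0,0,0,0.001,0.0745,0,0,0]'

```text
time: 7.1
position: [0.5296, 0.0448, 0.1589]
ee_rot: [0.672, 0.74, -0.0, -0.0]
ft_force: [-0.0, -0.2, -3.9]
width: 0.0196
grasp_force: 30.0
```

```bash
python3 - <<'E'
from h import *
s=telemetry.sense();print(s["width"],s["grasp_force"],s["ft_force"].round(2),s["ft_torque"].round(2))
go(.5303,.045,.158,.096)
E
```

```text
0.019567589138967497 29.997147023677826 [-0.05 -0.18 -3.85] [-0.03  0.11  0.02]
go [0.0001 0.0007 0.0009] turn 0.0001 | now [0.5296 0.0448 0.1589] yaw 0.096 tilt [-5.e-04 -0.e+00 -1.e+00] t 7.1
```

play_rows --motion '[0,0,-0.004,0,0,0,0,-0.008,0,0,0,0,-0.011,0,0,0,0,-0.014,0,0,0,0,-0.017,0,0,0,0,-0.02,0,0,0,0,-0.022,0,0,0,0,-0.022,0,0]'

```text
time: 7.77
position: [0.5293, 0.0448, 0.1807]
ee_rot: [0.672, 0.74, -0.001, -0.001]
ft_force: [-0.7, -0.6, -10.2]
width: 0.0202
grasp_force: 30.0
```

```bash
python3 - <<'E'
from h import *
s=telemetry.sense();print(s["width"],s["grasp_force"],s["ft_force"].round(2),s["ft_torque"].round(2))
go(.5303,.045,.158,.096)
E
```

```text
0.020236782732869787 29.996055364608765 [ -0.69  -0.62 -10.19] [-0.14  0.63  0.03]
go [0.0001 0.0011 0.0227] turn 0.0002 | now [0.5293 0.0448 0.1807] yaw 0.097 tilt [-0.0022  0.     -1.    ] t 7.77
```

play_rows --motion '[0,0,-0.003,0,0,0,0,-0.007,0,0,0,0,-0.011,0,0,0,0,-0.015,0,0,0,0,-0.019,0,0,0,0,-0.023,0,0,0,0,-0.027,0,0,0,0,-0.03,0,0,0,0,-0.033,0,0,0,0,-0.033,0,0,0,0,-0.033,0,0,0,0,-0.033,0,0]'

```text
time: 8.77
position: [0.5304, 0.0448, 0.2143]
ee_rot: [0.672, 0.74, 0.0, 0.0]
ft_force: [-0.1, 0.1, -5.5]
width: 0.0201
grasp_force: 30.0
```

```bash
python3 - <<'E'
from h import *
s=telemetry.sense();print(s["width"],s["grasp_force"],s["ft_force"].round(2),s["ft_torque"].round(2))
go(.5303,.045,.158,.096)
crop("scene","pics/s3.png",190,80,150,140,4)
E
```

```text
0.02008539370898003 29.996421933174133 [-0.08  0.09 -5.48] [-0.07  0.23 -0.  ]
go [ 0.0002 -0.0002  0.0563] turn 0.0002 | now [0.5304 0.0448 0.2143] yaw 0.096 tilt [ 0.001 -0.    -1.   ] t 8.77
```

View pics/s3.png

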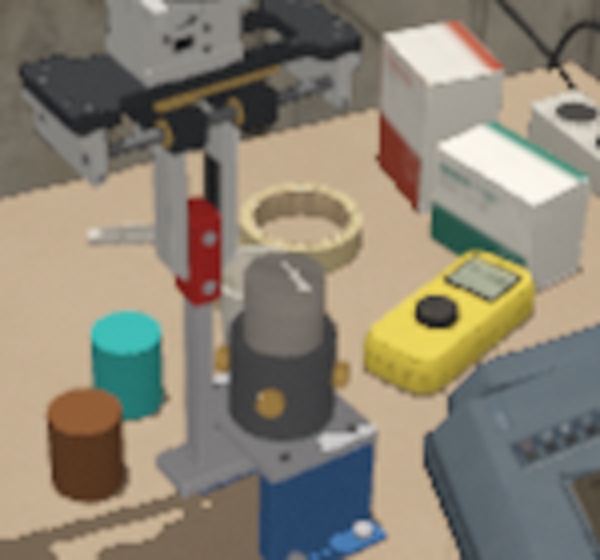

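The cylinder is far up (top at crop (290,270)), and the force has dropped to about its weight: catches are in. Lower and withdraw slightly.

play_rows --motion '[0,0,0.006,0,0,0,0,0.014,0,0,0,0,0.022,0,0,0,0,0.03,0,0,0,0,0.038,0,0,0,0,0.046,0,0,0,0,0.052,0,0,0,0,0.055,0,0,0,0,0.055,0,0,0,0,0.055,0,0,0,0,0.055,0,0,0,0,0.055,0,0]'

```text
time: 9.82
position: [0.5307, 0.0448, 0.1596]
ee_rot: [0.672, 0.74, 0.0, 0.001]
ft_force: [0.3, -0.4, -3.5]
width: 0.0199
grasp_force: 30.0
```

play_rows --motion '[0,-0.008,0,0,0,0,-0.018,0,0,0,0,-0.03,0,0,0,0,-0.042,0,0,0,0,-0.05,0,0,0,0,-0.05,0,0,0,0,-0.05,0,0,0,0,-0.05,0.001,0,0,0,-0.05,0.002,0,0,0,-0.05,0.002,0,0,0,-0.05,0.002,0,0]'

```text
time: 10.73
position: [0.4806, 0.04, 0.1568]
ee_rot: [0.672, 0.74, -0.0, -0.0]
ft_force: [-0.8, -0.9, -3.1]
width: 0.0195
grasp_force: 30.0
```

```bash
python3 - <<'E'
from h import *
s=telemetry.sense();print(s["width"],s["grasp_force"],s["ft_force"].round(2),s["ft_torque"].round(2))
go(.5303,.045,.156,.096)
E
```

```text
0.01951951239371802 29.997079968452454 [-0.84 -0.87 -3.07] [-0.04  0.13  0.02]
go [0.0002 0.0499 0.0008] turn 0.0002 | now [0.4806 0.04   0.1568] yaw 0.096 tilt [-2.e-04  0.e+00 -1.e+00] t 10.73
```

play_rows --motion '[0,0,0.001,0,0,0,0,0.001,0,0,0,0,0.001,0,0.5,0,0,0.001,0,0.5,0,0,0.001,0,0.5,0,0,0.001,0,0.5,0,0,0.001,0,0.5,0,0,0.001,0,0.5,0,0,-0.02,0,0.6,0,0,-0.05,0,0.6,0,0,-0.08,0,1,0,0,-0.11,0,1,0,0,-0.14,0,1,0,0,-0.14,0,1,0,0,-0.14,0,1,0,0,-0.14,0,1]'

```text
time: 12.07
position: [0.4799, 0.04, 0.2962]
ee_rot: [0.672, 0.74, -0.0, -0.0]
ft_force: [-0.0, -0.0, -0.4]
width: 0.0923
grasp_force: 0.0
```

```bash
python3 - <<'E'
from h import *
s=telemetry.sense();print(s["width"],s["grasp_force"],s["ft_force"].round(2))
go(.592,.051,.296,1.667)
i=eyes.camera_info("wrist");T=wristT();np.save("T3.npy",T);crop("wrist","pics/w3.png",100,0,412,384,1.5)
for P in [(.592,.051,.179),(.4806,.04,.197)]: print((proj(i,P,T)-[100,0])*1.5)
E
```

```text
0.09233166550945447 0.0 [-0.01 -0.03 -0.39]
go [1.000e-04 1.126e-01 1.000e-04] turn -0.4999 | now [0.4799 0.04   0.2962] yaw 0.096 tilt [-1.e-03  1.e-04 -1.e+00] t 12.07
[418.69962869 275.47019874]
[233.41730733 284.22506018]
```

View pics/w3.png

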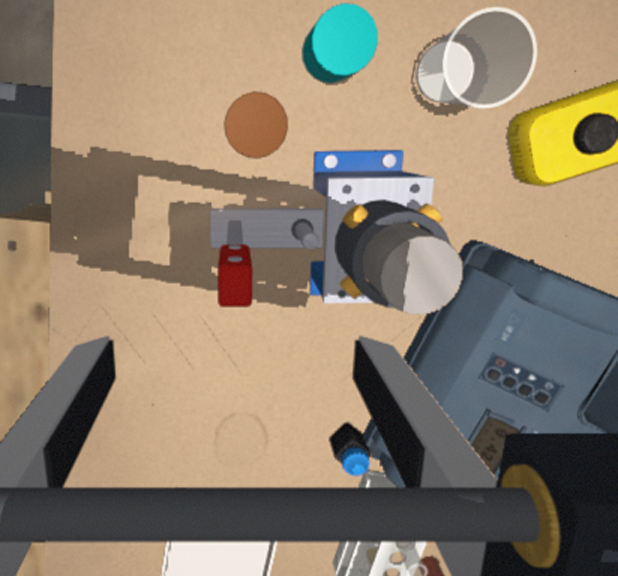

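The tool stands free and upright (red grip (235,275)); the raised cylinder's top is centred at (422,275), ~2 mm further in x than assumed. Go above it with fingers turned across the mould's y, then check and descend.

play_rows --motion '[0,0.01,0,-0.04,1,0,0.02,0,-0.08,1,0,0.03,0,-0.12,1,0,0.04,0,-0.16,1,0,0.05,0,-0.2,1,0,0.06,0,-0.24,1,0,0.07,0,-0.28,1,0,0.08,0,-0.32,1,0,0.09,0,-0.36,1,0,0.1,0,-0.4,1,0,0.108,0,-0.44,1,0,0.1138,0,-0.48,1,0,0.1138,0,-0.5,1,0,0.1138,0,-0.5,1,0,0.1138,0,-0.5,1,0,0.1138,0,-0.5,1]'

```text
time: 13.45
position: [0.5929, 0.051, 0.2956]
ee_rot: [-0.047, 0.999, 0.0, -0.001]
ft_force: [-0.1, -0.2, 0.3]
width: 0.0941
grasp_force: 0.0
```

```bash
python3 - <<'E'
from h import *
go(.593,.051,.149,1.667)
i=eyes.camera_info("wrist");T=wristT()
cv2.imwrite("pics/w4.png",eyes.get_image("wrist")[:,:,::-1])
im=cv2.imread("pics/w4.png");print(proj(i,(.593,.051,.179),T))
o=np.array([.593,.051,.179]);print([proj(i,o+.025*np.array([np.cos(a),np.sin(a),0]),T).round() for a in np.arange(4)*np.pi/2])
cv2.imwrite("pics/w4.png",cv2.resize(im[60:384,90:420],None,fx=1.8,fy=1.8))
E
```

```text
go [-4.000e-04 -1.000e-04  1.466e-01] turn -0.0004 | now [0.5929 0.051  0.2956] yaw 1.666 tilt [-2.4e-03  2.0e-04 -1.0e+00] t 13.45
[256.28049773 184.05482334]
[array([254., 210.]), array([284., 187.]), array([259., 157.]), array([229., 182.])]
```

View pics/w4.png

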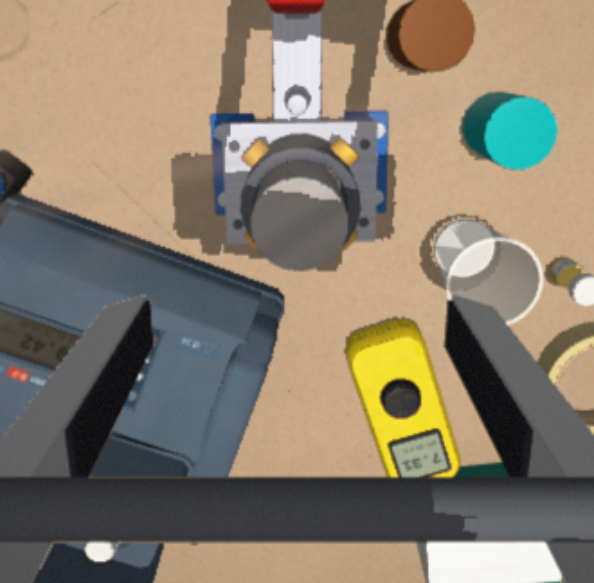

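The cylinder's top centre is at crop (299,222), exactly where predicted (within 1 mm). Descend and grip.

play_rows --motion '[0,0,0.03,0,1,0,0,0.06,0,1,0,0,0.09,0,1,0,0,0.12,0,1,0,0,0.14,0,1,0,0,0.1465,0,1,0,0,0.1465,0,1,0,0,0.1465,0,0,0,0,0.1465,0,0,0,0,0.1465,0,0,0,0,0.1465,0,0,0,0,0.1465,0,0,0,0,0.1465,0,0,0,0,0.1465,0,0,0,0,0.1465,0,0,0,0,0.1465,0,0,0,0,0.1465,0,0,0,0,0.1465,0,0]'

```text
time: 15.0
position: [0.5938, 0.0511, 0.1508]
ee_rot: [-0.048, 0.999, 0.0, 0.0]
ft_force: [-0.1, 1.0, 2.9]
width: 0.0496
grasp_force: 30.0
```

```bash
python3 - <<'E'
from h import *
s=telemetry.sense();print(s["width"],s["grasp_force"],s["ft_force"].round(2))
go(.498,-.329,.23,1.51)
E
```

```text
0.04960448135666281 30.00107969826786 [-0.09  0.95  2.89]
go [ 0.132  -0.3691 -0.0793] turn 0.0501 | now [0.5938 0.0511 0.1508] yaw 1.667 tilt [ 5.e-04  3.e-04 -1.e+00] t 15.0
```

play_rows --motion '[0,0,-0.004,0,0,0,0,-0.01,0,0,0,0,-0.017,0,0,0,0,-0.025,0,0,0,0,-0.035,0,0,0,0,-0.05,0,0,0,0,-0.065,0,0,0,0,-0.08,0,0,0,0,-0.09,0,0,0,0,-0.09,0,0,0,0,-0.09,0,0]'

```text
time: 15.92
position: [0.5941, 0.0509, 0.2414]
ee_rot: [-0.048, 0.999, -0.0, 0.001]
ft_force: [-0.5, 0.3, -3.4]
width: 0.0501
grasp_force: 30.0
```

```bash
python3 - <<'E'
from h import *
s=telemetry.sense();print(s["width"],s["grasp_force"],s["ft_force"].round(2))
go(.498,-.329,.239,1.51)
E
```

```text
0.05007898453041554 29.998484587704297 [-0.5   0.29 -3.38]
go [ 0.1323 -0.3689  0.0023] turn 0.05 | now [0.5941 0.0509 0.2414] yaw 1.667 tilt [ 1.9e-03 -1.0e-04 -1.0e+00] t 15.92
```

Held (about 2 N weight). Carry to above the tray.

play_rows --motion '[0.005,-0.013,0,0.002,0,0.012,-0.035,0,0.005,0,0.023,-0.065,0,0.009,0,0.034,-0.095,0,0.013,0,0.045,-0.125,0,0.017,0,0.055,-0.155,0,0.021,0,0.066,-0.185,0,0.025,0,0.077,-0.215,0,0.029,0,0.088,-0.245,0,0.033,0,0.098,-0.275,0,0.109,-0.305,0,0.041,0,0.12,-0.335,0,0.045,0,0.128,-0.357,0,0.048,0,0.132,-0.369,0,0.05,0,0.132,-0.369,0,0.05,0,0.132,-0.369,0,0.05,0,0.132,-0.369,0,0.05,0,0.132,-0.369,0,0.05,0]'

```text
invalid input at $.motion: expected a multiple of 5 numbers
```

play_rows --motion '[0.005,-0.013,0,0.002,0,0.012,-0.035,0,0.005,0,0.023,-0.065,0,0.009,0,0.034,-0.095,0,0.013,0,0.045,-0.125,0,0.017,0,0.055,-0.155,0,0.021,0,0.066,-0.185,0,0.025,0,0.077,-0.215,0,0.029,0,0.088,-0.245,0,0.033,0,0.098,-0.275,0,0.037,0,0.109,-0.305,0,0.041,0,0.12,-0.335,0,0.045,0,0.128,-0.357,0,0.048,0,0.132,-0.369,0,0.05,0,0.132,-0.369,0,0.05,0,0.132,-0.369,0,0.05,0,0.132,-0.369,0,0.05,0,0.132,-0.369,0,0.05,0]'

```text
time: 17.42
position: [0.4982, -0.3274, 0.2403]
ee_rot: [0.029, 1.0, 0.0, -0.0]
ft_force: [1.3, 0.3, -1.9]
width: 0.0498
grasp_force: 30.0
```

```bash
python3 - <<'E'
from h import *
s=telemetry.sense();print(s["width"],s["grasp_force"],s["ft_force"].round(2))
go(.498,-.329,.035,1.51)
cv2.imwrite("pics/a.png",np.hstack([cv2.resize(eyes.get_image("scene")[100:384,200:420,::-1],(400,516)),cv2.resize(eyes.get_image("wrist")[:,100:400,::-1],(400,516))]))
E
```

```text
0.04980362972837945 29.99856655660551 [ 1.29  0.26 -1.89]
go [ 0.     -0.0018  0.2053] turn 0.0007 | now [ 0.4982 -0.3274  0.2403] yaw 1.512 tilt [-2.e-04  9.e-04 -1.e+00] t 17.42
```

View pics/a.png

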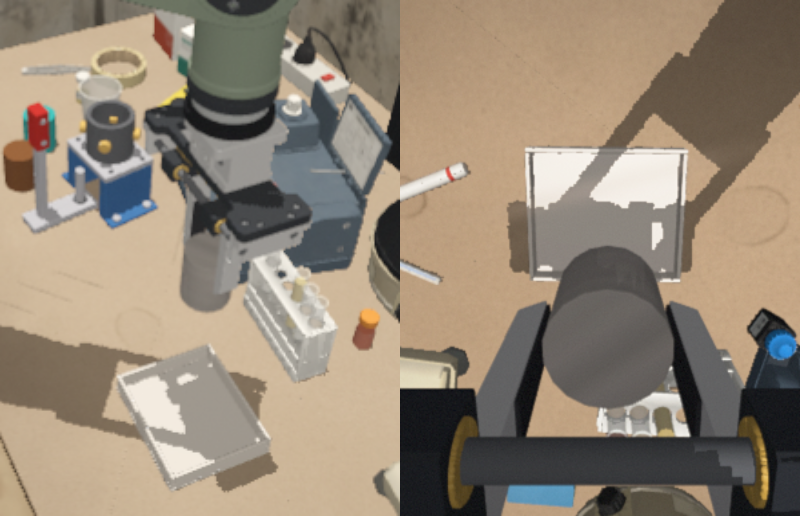

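Tool stands by the mould (left half), the cylinder hangs upright at the tray, whose centre is straight ahead of the grip. Lower to just above the floor.

play_rows --motion '[0,-0.001,0.012,0,0,0,-0.001,0.032,0,0,0,-0.001,0.057,0,0,0,-0.001,0.082,0,0,0,-0.001,0.107,0,0,0,-0.001,0.132,0,0,0,-0.001,0.155,0,0,0,-0.001,0.175,0,0,0,-0.001,0.188,0,0,0,-0.001,0.195,0,0,0,-0.001,0.198,0,0,0,-0.001,0.198,0,0,0,-0.001,0.198,0,0,0,-0.001,0.198,0,0]'

```text
time: 18.68
position: [0.4988, -0.3309, 0.0441]
ee_rot: [0.03, 1.0, -0.001, 0.001]
ft_force: [-0.5, -0.3, -2.1]
width: 0.0496
grasp_force: 30.0
```

play_rows --motion '[0,0,0.001,0,0,0,0,0.002,0,0,0,0,0.003,0,0,0,0,0.004,0,0,0,0,0.004,0,0,0,0,0.004,0,0]'

```text
time: 19.18
position: [0.4976, -0.33, 0.0383]
ee_rot: [0.03, 1.0, 0.0, -0.0]
ft_force: [-0.2, 0.6, -2.4]
width: 0.0496
grasp_force: 30.0
```

play_rows --motion '[0,0,0.001,0,0,0,0,0.001,0,0,0,0,0.002,0,0,0,0,0.002,0,0,0,0,0.002,0,0]'

```text
time: 19.6
position: [0.4977, -0.33, 0.0363]
ee_rot: [0.03, 1.0, 0.0, -0.0]
ft_force: [-0.0, -1.2, -1.3]
width: 0.0491
grasp_force: 30.0
```

play_rows --motion '[0,0,0.001,0,0,0,0,0.001,0,0,0,0,0.001,0,0]'

```text
time: 19.85
position: [0.4979, -0.3301, 0.0359]
ee_rot: [0.03, 1.0, -0.0, 0.0]
ft_force: [-0.9, 0.3, 1.1]
width: 0.0493
grasp_force: 30.0
```

On the floor (vertical force turned from -2.4 to +1.1 N at the expected height). Hold briefly, open and rise.

play_rows --motion '[0,0,0,0,0,0,0,0,0,0,0,0,0,0,0.7,0,0,0,0,0.7,0,0,0,0,0.7,0,0,0,0,0.7,0,0,0,0,0.7,0,0,-0.02,0,0.7,0,0,-0.05,0,0.7,0,0,-0.08,0,0.7,0,0,-0.11,0,0.7,0,0,-0.14,0,0.7,0,0,-0.15,0,0.7,0,0,-0.15,0,0.7,0,0,-0.15,0,0.7,0,0,-0.15,0,0.7]'

```text
time: 21.18
position: [0.4965, -0.329, 0.1828]
ee_rot: [0.03, 1.0, 0.001, -0.002]
ft_force: [0.3, -0.2, -0.8]
width: 0.0659
grasp_force: 0.0
```

```bash
python3 - <<'E'
from h import *
s=telemetry.sense();print(s["width"],s["grasp_force"],s["ft_force"].round(2))
i=eyes.camera_info("wrist");T=wristT();im=cv2.cvtColor(eyes.get_image("wrist"),cv2.COLOR_RGB2GRAY)
# expected outline of cylinder top and base, mean grey inside top vs tray floor beside it
for z in (.064,): 
    o=np.array([.498,-.33,z])
    f=lambda r:[int(np.mean([im[tuple(np.clip(proj(i,o+r*np.array([np.cos(a),np.sin(a),0]),T).round().astype(int)[::-1],0,[383,511]))]]) ) for a in np.arange(8)*np.pi/4]
    print(f(.015),f(.022),f(.028),f(.034))
from bench import job
print(job.finish_job())
E
```

```text
0.06591347135492863 0.0 [ 0.31 -0.18 -0.77]
[95, 90, 91, 92, 99, 93, 98, 88] [91, 89, 94, 174, 178, 97, 98, 88] [126, 128, 128, 114, 83, 129, 128, 129] [106, 126, 128, 235, 160, 129, 128, 129]
the job is handed in; nothing more can be done
None
```

I handed the job in at about 21 s of the 67 s allowed. The cylinder was pushed up onto the catches, lifted out, set down in the tray while still held, then released. The knockout tool was left standing upright with its rod just under the stand. No verdict came back, and I did not look at a picture after letting go of the cylinder.

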